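Seat a gear-case cover and start its crank bolt

TASK

Press the cover of the gear case fully home on its dowels, then start its crank bolt: turn the crank backward (counter-clockwise from above) until you feel the bolt drop into its thread, let it settle, and then wind it forward (clockwise) one full turn from there. Finish while holding the crank's upright handle gripped between the fingers, with the bolt started and the cover still home; leave the tools and stock lying around where they are.

Things in the scene. Friction and masses are not known exactly. Their poses are not given: they have to be found in the camera images.
- gear_case: grey cast gear case bolted to the table, 124 x 260 x 70 mm high without cover; origin at the centre of its underside, z up, its long side along its own y axis (y runs from the cover's round pad towards the crank bolt). It stands anywhere near the table's middle, turned up to 0.35 rad.
- cover_seat (a joint): travel of the aluminium cover plate (10 mm thick, forked round the bolt) down its four dowels, m: 0 = 8 mm proud, 0.008 = fully seated. Starts 5 to 8 mm proud. It sits stiffly, goes down at a push of about 7 to 10 N against a hard stop, and stays where it is left.
- press_pad (a point): centre of the top face of the round raised pad (52 mm across, 10 mm high) on the cover, the place to press; it lies 130 mm from the bolt's axis, 90 mm above the table when the cover is seated.
- bolt_axis (a point): point on the vertical axis of the crank bolt, 70 mm above the table, in the cover's fork. The bolt (shank 31 mm, about 0.6 kg) is captive and upright: it can only turn and go up and down. If its handle is gripped when the drop comes, the hand carries the bolt (some 6 N) and it sinks as the hand lowers or loosens; if merely pushed sideways, it drops by itself.
- bolt_turn (a joint): angle of the crank bolt, rad; grows when wound forward (clockwise from above), falls when turned backward. At 0 the crank arm points along the gear case's own +x; it starts within 0.45 of that. Friction about 0.1 N m. Before the drop, forward turning only meets a stop; after the drop it can go about 1 rad farther back (rising just over 1 mm) to a stop.
- bolt_depth (a joint): how far the bolt has sunk, m: 0 = resting on the flat end of the thread, as at the start. Turned backward it stays level until, at an unseen angle 0.4 to 2.3 rad back, it drops 8 mm into the thread's start (0.008). From there it sinks 8 mm for each forward turn, resting on the thread by its weight, with about 1 mm of axial play. One turn on is 0.016; it can go half a turn farther.
- crank_handle: upright revolving steel handle at the end of the crank arm, a round bar 20 mm across and 52 mm tall; origin at its centre, half-way up, 60 mm from the bolt's axis and 155 mm above the table at bolt depth 0 (lower by the depth). It spins freely about its own axis, so a hand gripping it can go round without turning. The arm's top face lies 27 mm below this centre.
- hex_nut_mid (a point): centre of a loose steel nut 36 mm across, 16 mm high, beside the gear case on the robot's side; leave alone.
- washer_mid (a point): centre of a loose steel washer 48 mm across, 5 mm high, beyond the gear case; leave alone.
- wrench_mid (a point): middle of a loose steel wrench 180 mm long, 8 mm high, lying beyond the gear case; leave alone.
- hammer_mid (a point): middle of a hammer 260 mm long, lying to the right; leave alone.
- tube_offcut_mid (a point): centre of a square steel tube offcut 160 x 50 x 50 mm, to the right; leave alone.
- drilled_plate_mid (a point): centre of a flat steel plate with three holes, 140 x 90 x 10 mm, to the left; leave alone.
- oil_can_mid (a point): middle of a white oil bottle 60 mm across, 130 mm tall, standing to the left; leave alone.

How it is judged:
On the way, in this order (a step that is already met when the one before it is completed fails the run):
1. the cover is pressed fully home (value of joint cover_seat above 0.007 m), for 0.2 s.
2. the bolt, turned backward, has dropped into the start of its thread (value of joint bolt_depth between 0.0055 and 0.011 m), for 0.1 s.
At the end, for the whole second after the job is handed in: The cover is within 1 mm of fully home; the bolt stands 14 to 18 mm deep, that is one turn (to a quarter turn) forward of its drop; it is not turning (under 0.1 rad/s); and the fingers grip the crank handle (more than 4 N of contact) (value of joint cover_seat above 0.007 m and value of joint bolt_depth between 0.014 and 0.018 m and velocity of joint bolt_turn between -0.1 and 0.1 rad/s and contact force between the fingers and crank_handle above 4 N); the arm keeps its last pose, push and grip.
It fails at once if a tool or piece of stock nearby was pushed away (more than 30 mm) (distance of any of hex_nut_mid, washer_mid, wrench_mid, hammer_mid, tube_offcut_mid, drilled_plate_mid, oil_can_mid from where it was at the start of the episode above 0.03 m).
It also fails if it takes over 69 s, if anything falls off the work surface, if the arm or the gripper's body presses on something with over 40 N, if the wrist force passes 120 N, or if a joint passes its speed limit or range.

ROBOT

A 6-joint arm with a two-finger parallel gripper is mounted at the origin on the work surface. World frame = base frame: x ahead of the robot, y to its left, z up, the work surface at z = 0. Lengths are in m, angles in rad, forces in N, time in s.
With the tool pointing down it reaches from about 0.35 to 0.875 m from the base axis. Payload 4.2 kg.
Tool frame: the origin (TCP) lies on the centre line of the jaws, within the pads' length; the fingertips stand 8 mm ahead of it and the grasp point (between the pads) lies 11 mm behind it; z points along the fingers, y is the line along which they close (so a half turn about z gives the same grasp; the last joint's range is limited). The gripper opens to 87 mm and grips with 3 to 60 N. Pads are 19 mm wide; open, the fingers measure 117 mm over their backs; the gripper's body (75 mm by 190 mm) begins 51 mm behind the grasp point.
Start: joints at [-0.904, 0.385, 0.008, 0, -1.194, -0.259], TCP at [0.248, -0.574, 0.231] pointing down, gripper open.
Joint ranges: [-3.14, 3.14], [-1.21, 2.06], [-1.07, 1.41], [-3.16, 2.05], [-2.99, -0.16], [-3.1, 3.1]. Speed limits (rad/s): [2.79, 2.79, 3.14, 3.14, 3.14, 3.14].

INTERFACE

Orientations are given as a unit quaternion [x, y, z, w].
In Python, from rig import status, capture, env gives the robot as it stands.
- The arm moves only by the shell command python3 -m pendant 'ROWS' [FORCE]. ROWS is JSON, a list of rows, each a list of 5 numbers: the shift along the tool's x, y, z in cm, then the turn about the tool's z in rad, then the opening, from 0 (shut) to 1 (fully open). In form: [[dx, dy, dz, spin, fingers], ...]. A call has exactly 5 rows; each row shifts and turns the commanded pose from where the row before left it, along the tool's axes as they then stand; what a row does not reach is not made up. A row lasts 1/10 s, in which the tool goes at most 50 mm and 8.59 degrees, less where a joint would pass 70% of its speed; a pose out of reach is approached as far as the arm can. A call with a gripper value outside its range is refused whole. The fingers move at their own pace and stop on an object; FORCE is the grip in N (left out, the last holds). Time passes only in rows, so rows that do not move let the fingers close, or fill a call up. It gives the time, the measured TCP pose, the force, the opening and the grip force at its end, in the units of the state.
- status.observe(): the state, without advancing time (a new reading comes with each control period).
- capture(name): name is "side" or "top"; returns a dict with "color" (384x512x3 uint8, red, green, blue), "camera_matrix" (3x3 intrinsics, pixels), "D" ([k1, k2, p1, p2, k3] as OpenCV has them; the pictures are not rectified), "extrinsics" (4x4, takes a point from camera to world coordinates). Camera axes: x right, y down, z forward; pixel columns grow to the right and rows downward; lengths in m; the calibration is good to about 2 mm. A picture is of the moment at which its call begins. There is no depth.
- env.close_job(): hands the job in; it is judged then, once.
The state is a dict: "clock": time; "joints": joint angles; "qvel": joint speeds; "joint_efforts": joint torques, N m; "tool_pos": TCP position; "orientation": TCP orientation; "contact_force": force on the tool from outside, world axes, zero at the start; "wrist_torque": the same for the moment, N m; "finger_gap": finger opening in m; "grip_force": force on a finger pad.
Only numpy, scipy, OpenCV 4.12 (cv2) and the standard library are available. Lean on these libraries where they do the work, as an engineer would, in place of code of your own. Each camera call takes 0.05 s, during which the arm holds its last target. There are 200 camera calls.

## Working session

There is one attempt and no reset: what is moved stays moved. The work goes in short steps, Python scripts to look and compute and a shell command to move; the robot and the scene stay as the last step left them, time stands still between calls to the robot, and variables do not carry over. Pictures are saved under pics/ and viewed, at most 10 in all, crops included, and the job is handed in when it is done.

```bash
mkdir -p pics; ls; python3 - <<'E'
from rig import status,capture
import cv2,json
s=status.observe();print(s)
for n in("side","top"):
    c=capture(n);cv2.imwrite(f"pics/{n}0.png",c["color"][:,:,::-1]);print(n,c["camera_matrix"],c["D"],c["extrinsics"])
E
```

```text
pics
{'clock': 0.0, 'joints': array([-9.04382291e-01,  3.85530151e-01,  6.64186051e-03, -5.22706105e-04,
       -1.19400063e+00, -2.58574432e-01]), 'qvel': array([-0.00051408, -0.00060204, -0.00155347, -0.00067029, -0.00031149,
       -0.0003084 ]), 'joint_efforts': array([-7.60881339e-04, -3.90659988e+01,  1.87408125e+01,  4.22001198e+00,
        1.10484267e-02, -2.23793527e-04]), 'tool_pos': array([ 0.24766948, -0.57319697,  0.22947828]), 'orientation': array([-2.02414924e-01,  9.79299262e-01,  1.04475991e-03, -2.49440380e-04]), 'contact_force': array([-0.17339982,  0.21056358,  0.3198344 ]), 'wrist_torque': array([-0.0550681 ,  0.03136252, -0.01511957]), 'grip_force': 0.0, 'finger_gap': 0.08688423135806193}
side [[494.711237     0.         244.98341198]
 [  0.         494.711237   195.92995943]
 [  0.           0.           1.        ]] [-0.18657101  0.          0.          0.          0.        ] [[ 0.95240334 -0.22072258  0.21026034  0.22744828]
 [-0.30437051 -0.72682742  0.61569513 -1.01084873]
 [ 0.01692516 -0.65038715 -0.75941431  1.37075949]
 [ 0.          0.          0.          1.        ]]
top [[390.00730685   0.         248.98757219]
 [  0.         390.00730685 194.92380079]
 [  0.           0.           1.        ]] [0.00916635 0.         0.         0.         0.        ] [[ 0.02305446 -0.98935893  0.1436572   0.3937753 ]
 [-0.99948409 -0.02602362 -0.01882355 -0.01040578]
 [ 0.02236173 -0.14314912 -0.98944847  1.27325225]
 [ 0.          0.          0.          1.        ]]
```

```bash
python3 - <<'E'
import cv2
a=cv2.imread("pics/top0.png");b=cv2.imread("pics/side0.png")
cv2.imwrite("pics/t0.png",cv2.resize(a,(768,576)))
cv2.imwrite("pics/s0.png",cv2.resize(b,(768,576)))
E
```

```text
(no output)
```

View pics/t0.png

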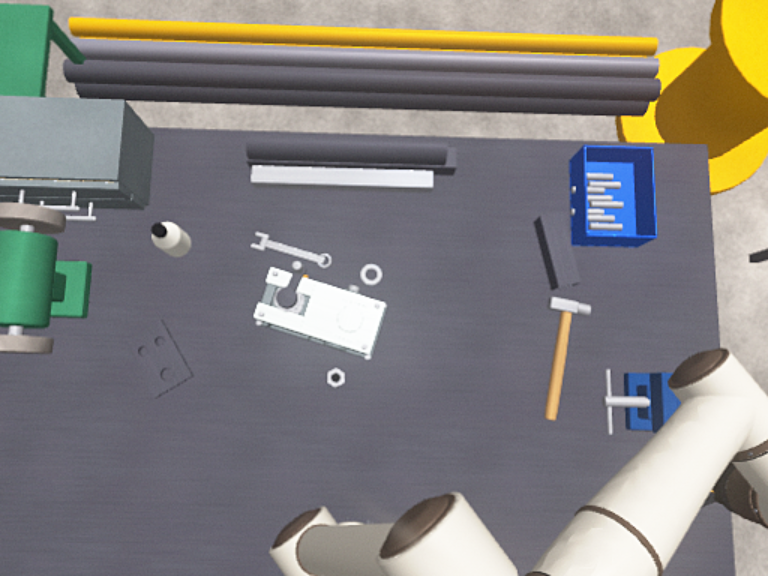

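View pics/s0.png

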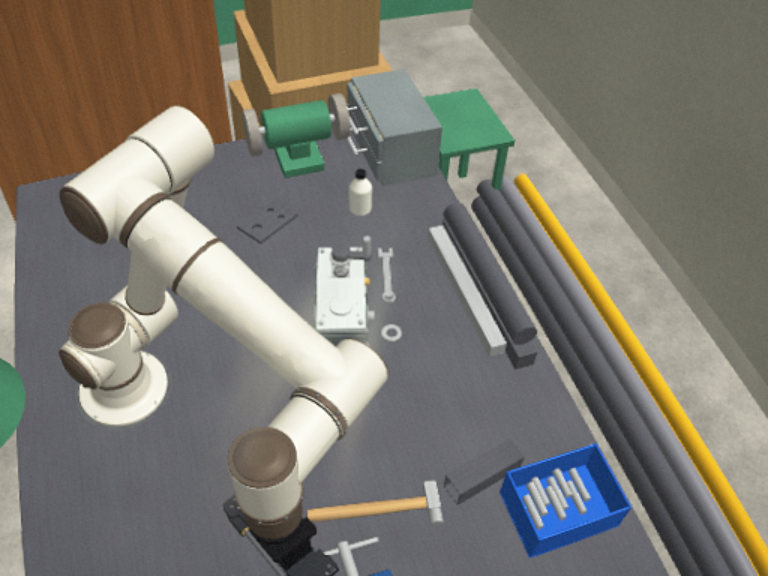

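The top view shows the case near (320,312) in the enlarged picture, with the bolt at about (290,293), the handle at about (297,266) and the pad at about (351,318). I'll crop both views to read the pixels more closely.

```bash
python3 - <<'E'
import cv2,numpy as np
a=cv2.imread("pics/top0.png")[160:250,160:270];b=cv2.imread("pics/side0.png")[150:235,200:280]
A=cv2.resize(a,None,fx=6,fy=6,interpolation=cv2.INTER_CUBIC)
B=cv2.resize(b,None,fx=7,fy=7,interpolation=cv2.INTER_CUBIC)
cv2.imwrite("pics/t1.png",A);cv2.imwrite("pics/s1.png",B)
E
```

```text
(no output)
```

View pics/t1.png

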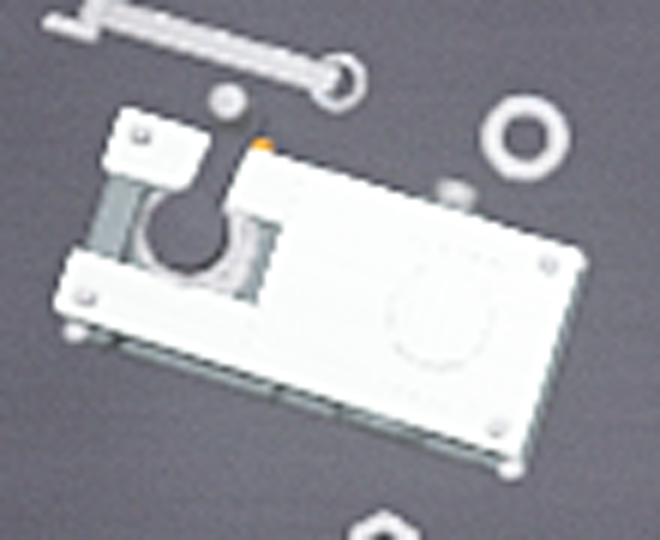

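View pics/s1.png

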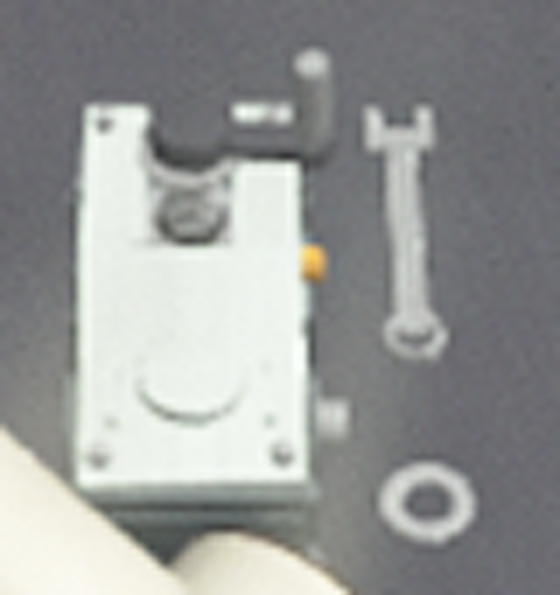

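```bash
cat > h.py <<'E'
import cv2,numpy as np
from rig import status,capture,env
def ray(c,uv):
    n=cv2.undistortPoints(np.array([[uv]],float),c["camera_matrix"],np.array(c["D"]))[0,0]
    E=np.array(c["extrinsics"]);return E[:3,3],E[:3,:3]@np.array([n[0],n[1],1])
def atz(c,uv,z):
    o,d=ray(c,uv);return o+d*(z-o[2])/d[2]
def proj(c,P):
    W=np.linalg.inv(np.array(c["extrinsics"]));
    return cv2.projectPoints(np.atleast_2d(P).astype(float),cv2.Rodrigues(W[:3,:3])[0],W[:3,3],c["camera_matrix"],np.array(c["D"]))[0][:,0]
def tri(cs,uvs):
    A=np.zeros((3,3));b=np.zeros(3)
    for c,uv in zip(cs,uvs):
        o,d=ray(c,uv);d/=np.linalg.norm(d);M=np.eye(3)-np.outer(d,d);A+=M;b+=M@o
    return np.linalg.solve(A,b)
E
python3 - <<'E'
from h import *
t=capture("top");s=capture("side")
T=lambda x,y:(160+x/6-.42,160+y/6-.42)
S=lambda x,y:(200+x/7-.43,150+y/7-.43)
print("handle tri",tri([t,s],[T(228,100),S(312,63)]),atz(t,T(228,100),.181),atz(s,S(312,63),.181))
print("pad tri",tri([t,s],[T(440,315),S(190,385)]),atz(t,T(440,315),.096),atz(s,S(190,385),.096))
D=[atz(t,T(*p),.088)[:2] for p in [(142,135),(85,298),(548,264),(497,430)]]
Ds=[atz(s,S(*p),.088)[:2] for p in [(104,123),(98,457),(283,455)]]
print(np.round(D,4),np.round(Ds,4))
print("hub",atz(t,T(188,232),.128))
print("nut",atz(t,T(385,545),.016), "washer",atz(t,T(526,138),.005))
v=(D[0]+D[1])/2-(D[2]+D[3])/2;print("len",np.linalg.norm(v),"yaw",np.arctan2(-v[0],v[1]),"ctr",np.mean(D,0))
E
```

```text
handle tri [0.60425618 0.11624786 0.17796224] [0.60212012 0.11609571 0.181     ] [0.60488209 0.11339394 0.181     ]
pad tri [0.51280398 0.0148644  0.08266165] [0.51093409 0.01466415 0.096     ] [0.51039221 0.00419976 0.096     ]
[[ 0.6004  0.17  ]
 [ 0.5158  0.1948]
 [ 0.5392 -0.0395]
 [ 0.4542 -0.0156]] [[ 0.519   0.1908]
 [ 0.4582 -0.0191]
 [ 0.5421 -0.0434]]
hub [0.54562807 0.13909173 0.128     ]
nut [0.39555661 0.04199233 0.016     ] washer [ 0.61892452 -0.02783714  0.005     ]
len 0.21874648484795486 yaw -0.2845998047283624 ctr [0.52742562 0.07743713]
```

```bash
python3 -m pendant '[[0,0,0,0.082,1],[0,0,0,0.082,0.5],[0,0,0,0.081,0],[0,0,0,0.081,0],[0,0,0,0.081,0]]' 20; for i in 1 2 3; do python3 -m pendant '[[-1.75,3.92,0,0,0],[-1.75,3.92,0,0,0],[-1.75,3.92,0,0,0],[-1.75,3.92,0,0,0],[-1.75,3.92,0,0,0]]'; done
```

```text
clock: 0.7
tool_pos: [0.2478, -0.5735, 0.2302]
orientation: [0.001, 1.0, 0.0, -0.0]
contact_force: [-0.2, 0.5, 0.2]
finger_gap: 0.0628
grip_force: 0.0
clock: 1.2
tool_pos: [0.3355, -0.3761, 0.2305]
orientation: [-0.0, 1.0, 0.0, -0.0]
contact_force: [0.1, 0.7, 0.3]
finger_gap: 0.0227
grip_force: 0.0
clock: 1.7
tool_pos: [0.4229, -0.1799, 0.2307]
orientation: [-0.0, 1.0, 0.0, 0.0]
contact_force: [1.0, -0.0, -0.7]
finger_gap: 0.0004
grip_force: 0.0
clock: 2.2
tool_pos: [0.5102, 0.0163, 0.2306]
orientation: [-0.001, 1.0, 0.0, 0.0]
contact_force: [0.7, -1.6, -0.1]
finger_gap: 0.0003
grip_force: 0.0
```

```bash
python3 -m pendant '[[0,0,3.5,0,0],[0,0,3.5,0,0],[0,0,3,0,0],[0,0,1.5,0,0],[0,0,0.5,0,0]]'; for i in 1 2 3; do python3 -m pendant '[[0,0,0.1,0,0],[0,0,0.1,0,0],[0,0,0.1,0,0],[0,0,0.05,0,0],[0,0,0,0,0]]';done
```

```text
clock: 2.7
tool_pos: [0.5086, 0.0142, 0.1085]
orientation: [-0.0, 1.0, -0.001, -0.002]
contact_force: [-0.2, -0.1, -0.0]
finger_gap: 0.0007
grip_force: 0.0
clock: 3.2
tool_pos: [0.5101, 0.0145, 0.1076]
orientation: [-0.0, 1.0, 0.0, 0.001]
contact_force: [-0.0, -0.6, 0.4]
finger_gap: 0.0008
grip_force: 0.0
clock: 3.7
tool_pos: [0.5098, 0.0145, 0.1037]
orientation: [-0.0, 1.0, -0.0, -0.0]
contact_force: [-0.6, 1.0, 0.9]
finger_gap: 0.0004
grip_force: 0.8
clock: 4.2
tool_pos: [0.5099, 0.0145, 0.1008]
orientation: [-0.001, 1.0, -0.0, 0.0]
contact_force: [-2.9, -0.6, 5.4]
finger_gap: 0.0005
grip_force: 3.0
```

Contact came at about 0.103; seated should be near TCP 0.098.

```bash
for i in 1 2 3; do python3 -m pendant '[[0,0,0.05,0,0],[0,0,0.05,0,0],[0,0,0.05,0,0],[0,0,0.05,0,0],[0,0,0,0,0]]';done
```

```text
clock: 4.7
tool_pos: [0.5099, 0.0145, 0.0988]
orientation: [-0.001, 1.0, -0.0, 0.0]
contact_force: [-3.1, -0.0, 6.5]
finger_gap: 0.0007
grip_force: 3.1
clock: 5.2
tool_pos: [0.5099, 0.0145, 0.0983]
orientation: [-0.001, 1.0, -0.0, 0.0]
contact_force: [-6.8, 0.8, 15.2]
finger_gap: 0.0002
grip_force: 7.7
clock: 5.7
tool_pos: [0.51, 0.0144, 0.0982]
orientation: [-0.001, 1.0, -0.0, 0.0]
contact_force: [-11.4, 2.9, 26.7]
finger_gap: 0.0005
grip_force: 13.5
```

```bash
python3 -m pendant '[[0,0,-1.2,0,0],[0,0,-4,0,0.5],[0,0,-4,0,1],[0,0,-2,0,1],[0,0,0,0,1]]'; python3 -m pendant '[[-2.33,2.51,0,0,1],[-2.33,2.51,0,0,1],[-2.33,2.51,0,0,1],[-2.33,2.51,0,0,1],[0,0,0,0,1]]'; python3 -m pendant '[[0,0,0,0,0.7],[0,0,2.5,0,0.7],[0,0,2.5,0,0.7],[0,0,1.5,0,0.7],[0,0,0,0,0.7]]'; python3 - <<'E'
from h import *
o=status.observe();print(o["tool_pos"],o["contact_force"],o["finger_gap"])
for n,(u,v) in (("top",(165,140)),("side",(205,120))):
    c=capture(n)["color"][v:v+90,u:u+110,::-1]
    cv2.imwrite(f"pics/{n}2.png",cv2.resize(c,None,fx=5,fy=5,interpolation=cv2.INTER_CUBIC))
a=cv2.imread("pics/top2.png");b=cv2.imread("pics/side2.png");cv2.imwrite("pics/b2.png",cv2.resize(np.vstack([a,b]),None,fx=.66,fy=.66))
E
```

```text
clock: 6.2
tool_pos: [0.512, 0.0149, 0.2096]
orientation: [-0.001, 1.0, 0.001, 0.004]
contact_force: [0.1, -0.0, 1.0]
finger_gap: 0.0245
grip_force: 0.0
clock: 6.7
tool_pos: [0.6047, 0.1174, 0.2034]
orientation: [-0.001, 1.0, -0.0, -0.001]
contact_force: [-0.8, 0.1, 0.3]
finger_gap: 0.0646
grip_force: 0.0
clock: 7.2
tool_pos: [0.6004, 0.1133, 0.1382]
orientation: [0.0, 1.0, -0.001, -0.003]
contact_force: [0.4, -0.8, 0.1]
finger_gap: 0.0609
grip_force: 0.0
[0.60036427 0.1133023  0.13817253] [ 0.35073821 -0.81667617  0.08398457] 0.06092459238159055
```

View pics/b2.png

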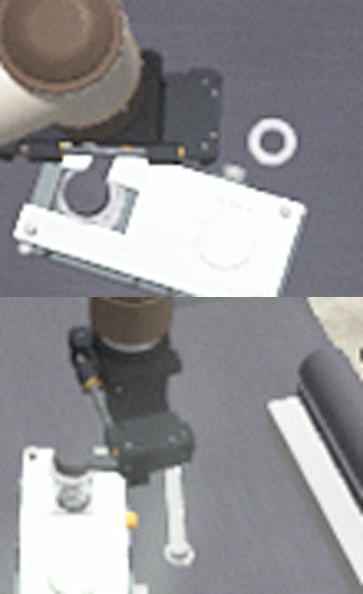

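The gripper covers the handle in both views and no contact shows. The tips are low, at 0.130, so I'll raise 7 mm and close.

```bash
python3 -m pendant '[[0,0,-0.7,0,0.5],[0,0,0,0,0.3],[0,0,0,0,0],[0,0,0,0,0],[0,0,0,0,0]]' 12;  python3 -m pendant '[[0,0,0,0,0],[0,0,0,0,0],[0,0,0,0,0],[0,0,0,0,0],[0,0,0,0,0]]' 12
```

```text
clock: 7.8
tool_pos: [0.603, 0.115, 0.1482]
orientation: [-0.0, 1.0, 0.0, 0.0]
contact_force: [0.5, -0.7, -0.3]
finger_gap: 0.0284
grip_force: 0.0
clock: 8.3
tool_pos: [0.603, 0.1152, 0.148]
orientation: [-0.0, 1.0, 0.0, -0.0]
contact_force: [-0.4, 2.4, 0.6]
finger_gap: 0.0194
grip_force: 12.0
```

```bash
cat > arc.py <<'E'
import sys,numpy as np
cx,cy,r,a,b,n=map(float,sys.argv[1:]);n=int(n)
t=np.linspace(a,b,n*5+1);x=cx+r*np.cos(t);y=cy+r*np.sin(t)
for k in range(n):
    print(round(t[5*k+5],2),[[round(-100*(x[i+1]-x[i]),2),round(100*(y[i+1]-y[i]),2)] for i in range(5*k,5*k+5)],np.round([x[5*k+5],y[5*k+5]],4))
E
python3 arc.py .5475 .139 .060 -.405 2.095 10
```

```text
-0.16 [[np.float64(-0.11), np.float64(0.28)], [np.float64(-0.1), np.float64(0.28)], [np.float64(-0.08), np.float64(0.29)], [np.float64(-0.07), np.float64(0.29)], [np.float64(-0.05), np.float64(0.3)]] [0.6068 0.1297]
0.09 [[np.float64(-0.04), np.float64(0.3)], [np.float64(-0.02), np.float64(0.3)], [np.float64(-0.01), np.float64(0.3)], [np.float64(0.01), np.float64(0.3)], [np.float64(0.02), np.float64(0.3)]] [0.6072 0.1447]
0.34 [[np.float64(0.04), np.float64(0.3)], [np.float64(0.05), np.float64(0.3)], [np.float64(0.07), np.float64(0.29)], [np.float64(0.08), np.float64(0.29)], [np.float64(0.09), np.float64(0.28)]] [0.604  0.1593]
0.6 [[np.float64(0.11), np.float64(0.28)], [np.float64(0.12), np.float64(0.27)], [np.float64(0.14), np.float64(0.27)], [np.float64(0.15), np.float64(0.26)], [np.float64(0.16), np.float64(0.25)]] [0.5972 0.1726]
0.84 [[np.float64(0.17), np.float64(0.24)], [np.float64(0.19), np.float64(0.24)], [np.float64(0.2), np.float64(0.23)], [np.float64(0.21), np.float64(0.22)], [np.float64(0.22), np.float64(0.2)]] [0.5873 0.1839]
1.1 [[np.float64(0.23), np.float64(0.19)], 
[... 311 characters left out ...]
oat64(0.09)], [np.float64(0.29), np.float64(0.07)]] [0.5609 0.1975]
1.6 [[np.float64(0.29), np.float64(0.06)], [np.float64(0.3), np.float64(0.05)], [np.float64(0.3), np.float64(0.03)], [np.float64(0.3), np.float64(0.02)], [np.float64(0.3), np.float64(0.0)]] [0.546 0.199]
1.84 [[np.float64(0.3), np.float64(-0.01)], [np.float64(0.3), np.float64(-0.03)], [np.float64(0.3), np.float64(-0.04)], [np.float64(0.29), np.float64(-0.06)], [np.float64(0.29), np.float64(-0.07)]] [0.5313 0.1968]
2.1 [[np.float64(0.29), np.float64(-0.09)], [np.float64(0.28), np.float64(-0.1)], [np.float64(0.28), np.float64(-0.12)], [np.float64(0.27), np.float64(-0.13)], [np.float64(0.26), np.float64(-0.14)]] [0.5175 0.1909]
```

```bash
python3 -m pendant '[[-0.11,0.28,0,0,0],[-0.1,0.28,0,0,0],[-0.08,0.29,0,0,0],[-0.07,0.29,0,0,0],[-0.05,0.3,0,0,0]]'; python3 -m pendant '[[-0.04,0.3,0,0,0],[-0.02,0.3,0,0,0],[-0.01,0.3,0,0,0],[0.01,0.3,0,0,0],[0.02,0.3,0,0,0]]'
```

```text
clock: 8.8
tool_pos: [0.6071, 0.1293, 0.1479]
orientation: [-0.0, 1.0, -0.0, -0.0]
contact_force: [0.1, -2.7, -0.6]
finger_gap: 0.0198
grip_force: 12.0
clock: 9.3
tool_pos: [0.6076, 0.1447, 0.148]
orientation: [-0.0, 1.0, 0.0, 0.0]
contact_force: [-0.2, -3.0, -0.1]
finger_gap: 0.0195
grip_force: 12.0
```

```bash
python3 -m pendant '[[0.04,0.3,0,0,0],[0.05,0.3,0,0,0],[0.07,0.29,0,0,0],[0.08,0.29,0,0,0],[0.09,0.28,0,0,0]]'
```

```text
clock: 9.8
tool_pos: [0.6043, 0.1593, 0.1481]
orientation: [-0.0, 1.0, 0.0, 0.0]
contact_force: [1.5, -2.3, -0.4]
finger_gap: 0.0198
grip_force: 12.0
```

```bash
python3 -m pendant '[[0.11,0.28,0,0,0],[0.12,0.27,0,0,0],[0.14,0.27,0,0,0],[0.15,0.26,0,0,0],[0.16,0.25,0,0,0]]'
```

```text
clock: 10.3
tool_pos: [0.5975, 0.1727, 0.1482]
orientation: [-0.0, 1.0, 0.0, 0.0]
contact_force: [2.1, -1.2, -0.4]
finger_gap: 0.0197
grip_force: 12.0
```

```bash
python3 -m pendant '[[0.17,0.24,0,0,0],[0.19,0.24,0,0,0],[0.2,0.23,0,0,0],[0.21,0.22,0,0,0],[0.22,0.2,0,0,0]]'
```

```text
clock: 10.8
tool_pos: [0.5875, 0.1839, 0.1482]
orientation: [-0.0, 1.0, 0.0, 0.0]
contact_force: [2.8, -1.0, -1.0]
finger_gap: 0.0197
grip_force: 12.0
```

```bash
python3 -c "
from rig import status;print(status.observe()['contact_force'])"
```

```text
[ 2.80873168 -1.00122715 -1.04641813]
```

```bash
python3 -m pendant '[[0.23,0.19,0,0,0],[0.24,0.18,0,0,0],[0.25,0.17,0,0,0],[0.26,0.16,0,0,0],[0.26,0.14,0,0,0]]'
```

```text
clock: 11.3
tool_pos: [0.5744, 0.1925, 0.1471]
orientation: [-0.0, 1.0, 0.0, -0.001]
contact_force: [3.0, 1.5, -5.0]
finger_gap: 0.0199
grip_force: 12.0
```

```bash
python3 -m pendant '[[0,0,0.2,0,0],[0,0,0.2,0,0],[0,0,0.2,0,0],[0,0,0.1,0,0],[0,0,0,0,0]]'; python3 -m pendant '[[0,0,0.05,0,0],[0,0,0.05,0,0],[0,0,0,0,0],[0,0,0,0,0],[0,0,0,0,0]]'
```

```text
clock: 11.8
tool_pos: [0.5749, 0.1921, 0.1409]
orientation: [-0.0, 1.0, 0.0, -0.0]
contact_force: [1.2, 4.7, -5.2]
finger_gap: 0.0195
grip_force: 12.0
clock: 12.3
tool_pos: [0.5754, 0.192, 0.1406]
orientation: [-0.0, 1.0, 0.0, 0.0]
contact_force: [0.9, 3.7, -0.9]
finger_gap: 0.0196
grip_force: 12.0
```

```bash
sed -i 's/round(-100\*(x\[i+1\]-x\[i\]),2),round(100\*(y\[i+1\]-y\[i\]),2)/float(round(-100*(x[i+1]-x[i]),2)),float(round(100*(y[i+1]-y[i]),2)),0.013,0,0/' arc.py; python3 arc.py .5475 .139 .060 1.09 -5.31 13 | sed 's/ //g'
```

```text
0.6[[-0.51,-0.3,0.013,0,0],[-0.48,-0.35,0.013,0,0],[-0.44,-0.39,0.013,0,0],[-0.4,-0.43,0.013,0,0],[-0.36,-0.47,0.013,0,0]][0.59710.1728]
0.11[[-0.31,-0.5,0.013,0,0],[-0.26,-0.53,0.013,0,0],[-0.2,-0.55,0.013,0,0],[-0.15,-0.57,0.013,0,0],[-0.09,-0.58,0.013,0,0]][0.60720.1453]
-0.39[[-0.03,-0.59,0.013,0,0],[0.02,-0.59,0.013,0,0],[0.08,-0.58,0.013,0,0],[0.14,-0.57,0.013,0,0],[0.2,-0.56,0.013,0,0]][0.60310.1164]
-0.88[[0.25,-0.54,0.013,0,0],[0.3,-0.51,0.013,0,0],[0.35,-0.48,0.013,0,0],[0.39,-0.44,0.013,0,0],[0.44,-0.4,0.013,0,0]][0.58580.0928]
-1.37[[0.47,-0.35,0.013,0,0],[0.51,-0.31,0.013,0,0],[0.53,-0.25,0.013,0,0],[0.56,-0.2,0.013,0,0],[0.57,-0.15,0.013,0,0]][0.55940.0802]
-1.86[[0.58,-0.09,0.013,0,0],[0.59,-0.03,0.013,0,0],[0.59,0.03,0.013,0,0],[0.58,0.09,0.013,0,0],[0.57,0.14,0.013,0,0]][0.53020.0816]
-2.36[[0.56,0.2,0.013,0,0],[0.53,0.25,0.013,0,0],[0.51,0.3,0.013,0,0],[0.47,0.35,0.013,0,0],[0.44,0.4,0.013,0,0]][0.50510.0966]
-2.85[[0.4,0.44,0.013,0,0],[0.35,0.47,0.013,0,0],[0.3,0.51,0.013,0,0],[0.25,0.53,0.013,0,0],[0.2,0.56,0.013,0,0]][0.49010.1217]
-3.34[[0.14,0.57,0.013,0,0],[0.09,0.58,0.013,0,0],[0.03,0.59,0.013,0,0],[-0.03,0.59,0.013,0,0],[-0.09,0.58,0.013,0,0]][0.48870.1509]
-3.83[[-0.15,0.57,0.013,0,0],[-0.2,0.56,0.013,0,0],[-0.25,0.53,0.013,0,0],[-0.31,0.51,0.013,0,0],[-0.35,0.47,0.013,0,0]][0.50130.1773]
-4.33[[-0.4,0.44,0.013,0,0],[-0.44,0.39,0.013,0,0],[-0.48,0.35,0.013,0,0],[-0.51,0.3,0.013,0,0],[-0.54,0.25,0.013,0,0]][0.52490.1946]
-4.82[[-0.56,0.2,0.013,0,0],[-0.57,0.14,0.013,0,0],[-0.58,0.08,0.013,0,0],[-0.59,0.03,0.013,0,0],[-0.59,-0.03,0.013,0,0]][0.55380.1987]
-5.31[[-0.58,-0.09,0.013,0,0],[-0.57,-0.15,0.013,0,0],[-0.55,-0.2,0.013,0,0],[-0.53,-0.26,0.013,0,0],[-0.5,-0.31,0.013,0,0]][0.58130.1886]
```

```bash
python3 -m pendant '[[-0.51,-0.3,0.013,0,0],[-0.48,-0.35,0.013,0,0],[-0.44,-0.39,0.013,0,0],[-0.4,-0.43,0.013,0,0],[-0.36,-0.47,0.013,0,0]]'
```

```text
clock: 12.8
tool_pos: [0.5978, 0.1721, 0.1397]
orientation: [-0.0, 1.0, 0.0, 0.0]
contact_force: [0.8, 4.1, 0.4]
finger_gap: 0.0196
grip_force: 12.0
```

```bash
python3 -m pendant '[[-0.31,-0.5,0.013,0,0],[-0.26,-0.53,0.013,0,0],[-0.2,-0.55,0.013,0,0],[-0.15,-0.57,0.013,0,0],[-0.09,-0.58,0.013,0,0]]'
```

```text
clock: 13.3
tool_pos: [0.6075, 0.1447, 0.139]
orientation: [-0.0, 1.0, -0.0, 0.0]
contact_force: [2.3, 3.1, 0.3]
finger_gap: 0.0198
grip_force: 12.0
```

```bash
python3 -m pendant '[[-0.03,-0.59,0.013,0,0],[0.02,-0.59,0.013,0,0],[0.08,-0.58,0.013,0,0],[0.14,-0.57,0.013,0,0],[0.2,-0.56,0.013,0,0]]'
```

```text
clock: 13.8
tool_pos: [0.603, 0.1157, 0.1382]
orientation: [-0.0, 1.0, -0.0, 0.0]
contact_force: [2.8, 2.3, 2.4]
finger_gap: 0.0194
grip_force: 12.0
```

Tracking well; it's running past the starting stop angle, so the bolt is in its thread.

```bash
python3 -m pendant '[[0.25,-0.54,0.013,0,0],[0.3,-0.51,0.013,0,0],[0.35,-0.48,0.013,0,0],[0.39,-0.44,0.013,0,0],[0.44,-0.4,0.013,0,0]]'
```

```text
clock: 14.3
tool_pos: [0.5853, 0.0922, 0.1375]
orientation: [-0.0, 1.0, -0.0, -0.0]
contact_force: [2.1, 0.6, 2.3]
finger_gap: 0.0196
grip_force: 12.0
```

```bash
python3 -m pendant '[[0.47,-0.35,0.013,0,0],[0.51,-0.31,0.013,0,0],[0.53,-0.25,0.013,0,0],[0.56,-0.2,0.013,0,0],[0.57,-0.15,0.013,0,0]]'
```

```text
clock: 14.8
tool_pos: [0.5588, 0.0799, 0.1368]
orientation: [-0.0, 1.0, 0.0, -0.0]
contact_force: [2.3, 2.5, 1.0]
finger_gap: 0.0195
grip_force: 12.0
```

```bash
python3 -m pendant '[[0.58,-0.09,0.013,0,0],[0.59,-0.03,0.013,0,0],[0.59,0.03,0.013,0,0],[0.58,0.09,0.013,0,0],[0.57,0.14,0.013,0,0]]'
```

```text
clock: 15.3
tool_pos: [0.5299, 0.0815, 0.1361]
orientation: [-0.0, 1.0, 0.0, 0.0]
contact_force: [3.8, 1.0, 1.4]
finger_gap: 0.0197
grip_force: 12.0
```

```bash
python3 -m pendant '[[0.56,0.2,0.013,0,0],[0.53,0.25,0.013,0,0],[0.51,0.3,0.013,0,0],[0.47,0.35,0.013,0,0],[0.44,0.4,0.013,0,0]]'
```

```text
clock: 15.8
tool_pos: [0.505, 0.0967, 0.1355]
orientation: [-0.0, 1.0, -0.0, 0.0]
contact_force: [3.7, 1.5, 0.6]
finger_gap: 0.0193
grip_force: 12.0
```

```bash
python3 -m pendant '[[0.4,0.44,0.013,0,0],[0.35,0.47,0.013,0,0],[0.3,0.51,0.013,0,0],[0.25,0.53,0.013,0,0],[0.2,0.56,0.013,0,0]]'
```

```text
clock: 16.3
tool_pos: [0.49, 0.1216, 0.1348]
orientation: [-0.0, 1.0, -0.0, 0.0]
contact_force: [6.2, -0.5, -0.3]
finger_gap: 0.0197
grip_force: 12.0
```

```bash
python3 -m pendant '[[0.14,0.57,0.013,0,0],[0.09,0.58,0.013,0,0],[0.03,0.59,0.013,0,0],[-0.03,0.59,0.013,0,0],[-0.09,0.58,0.013,0,0]]'
```

```text
clock: 16.8
tool_pos: [0.4883, 0.1497, 0.1341]
orientation: [-0.001, 1.0, -0.001, -0.001]
contact_force: [5.5, -3.5, 1.4]
finger_gap: 0.0193
grip_force: 12.0
```

```bash
python3 -m pendant '[[-0.15,0.57,0.013,0,0],[-0.2,0.56,0.013,0,0],[-0.25,0.53,0.013,0,0],[-0.31,0.51,0.013,0,0],[-0.35,0.47,0.013,0,0]]'
```

```text
clock: 17.3
tool_pos: [0.4995, 0.1753, 0.1334]
orientation: [-0.0, 1.0, -0.002, -0.002]
contact_force: [0.3, -4.3, 5.2]
finger_gap: 0.0197
grip_force: 12.0
```

```bash
python3 -m pendant '[[-0.4,0.44,0.013,0,0],[-0.44,0.39,0.013,0,0],[-0.48,0.35,0.013,0,0],[-0.51,0.3,0.013,0,0],[-0.54,0.25,0.013,0,0]]'
```

```text
clock: 17.8
tool_pos: [0.5223, 0.1936, 0.1328]
orientation: [-0.0, 1.0, -0.001, -0.003]
contact_force: [-4.0, -0.3, 7.7]
finger_gap: 0.0192
grip_force: 12.0
```

```bash
python3 -m pendant '[[-0.56,0.2,0.013,0,0],[-0.57,0.14,0.013,0,0],[-0.58,0.08,0.013,0,0],[-0.59,0.03,0.013,0,0],[-0.59,-0.03,0.013,0,0]]'
```

```text
clock: 18.3
tool_pos: [0.5518, 0.199, 0.1323]
orientation: [-0.0, 1.0, -0.0, -0.002]
contact_force: [-2.2, 2.5, 7.0]
finger_gap: 0.0197
grip_force: 12.0
```

```bash
python3 -m pendant '[[-0.58,-0.09,0.013,0,0],[-0.57,-0.15,0.013,0,0],[-0.55,-0.2,0.013,0,0],[-0.53,-0.26,0.013,0,0],[-0.5,-0.31,0.013,0,0]]'; python3 -m pendant '[[0,0,0,0,0],[0,0,0,0,0],[0,0,0,0,0],[0,0,0,0,0],[0,0,0,0,0]]'
```

```text
clock: 18.8
tool_pos: [0.5805, 0.1895, 0.1317]
orientation: [-0.001, 1.0, 0.001, -0.001]
contact_force: [-0.9, 4.4, 5.5]
finger_gap: 0.0196
grip_force: 12.0
clock: 19.3
tool_pos: [0.5814, 0.1889, 0.1318]
orientation: [-0.001, 1.0, 0.0, 0.0]
contact_force: [3.1, 5.8, 4.3]
finger_gap: 0.0198
grip_force: 12.0
```

```bash
python3 - <<'E'
from h import *
o=status.observe();print(o["qvel"],o["grip_force"])
I=[]
for n,(u,v) in (("top",(150,140)),("side",(200,120))):
    c=capture(n);k=c["color"][v:v+110,u:u+120,::-1]
    print(n,proj(c,[[.5814,.1889,.165],[.5475,.139,.11],[.511,.0145,.09]])-[u,v])
    I.append(cv2.resize(k,None,fx=3.3,fy=3.3,interpolation=cv2.INTER_CUBIC))
cv2.imwrite("pics/b3.png",np.hstack(I))
E
```

```text
[-0.00062706 -0.00042896  0.0015895  -0.00121149 -0.0013844   0.00303838] 12.00015693437308
top [[22.45353113 43.71527836]
 [41.7216908  58.43766338]
 [83.00420575 72.25618706]]
side [[31.1386619  28.53690316]
 [26.01051768 51.27886488]
 [26.0439125  83.40727628]]
```

View pics/b3.png

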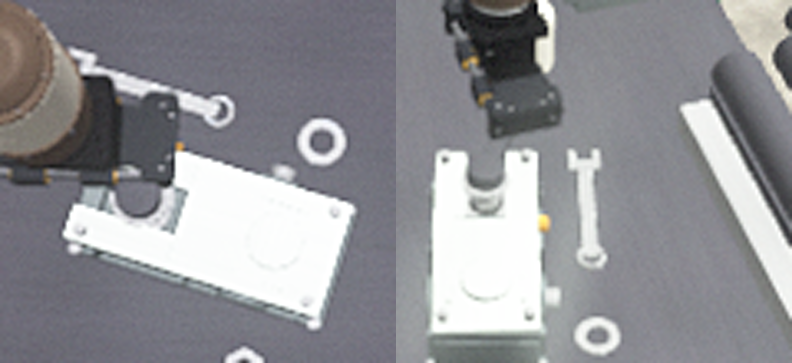

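The picture shows the hub in the fork at about (137,200), with the gripper on the handle beyond it. The cover sits flat and the tools are where they were. The hand has sunk 16.4 mm over the full sequence, which matches one turn.

```bash
python3 -c "
from rig import env;print(env.close_job())"
```

```text
the job is handed in; nothing more can be done
None
```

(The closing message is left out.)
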